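# Tare the ink scale through its guarded key well

### The arm

A 6-joint arm with a two-finger parallel gripper is mounted at the origin on the work surface. World frame = base frame: x ahead of the robot, y to its left, z up, the work surface at z = 0. Lengths are in mm, angles in rad, forces in N, time in s.
With the tool pointing down it reaches from about 400 to 925 mm from the base axis. Payload 12.5 kg.
Tool frame: the origin (TCP) lies midway between the tips of the shut fingers; the grasp point (between the pads) lies 19 mm behind it; z points along the fingers, y is the line along which they close (so a half turn about z gives the same grasp; the last joint's range is limited). The gripper opens to 95 mm and grips with 3 to 60 N. Pads are 20 mm wide; open, the fingers measure 119 mm over their backs; the gripper's body (75 mm by 180 mm) begins 59 mm behind the grasp point.
Start: joints at [-1.37, 0.491, 1.559, -0, 1.092, -0.106], TCP at [188.779, -595.829, 192.561] pointing down, gripper open.
Joint ranges: [-3.1, 3.1], [-0.84, 2.19], [0.05, 2.79], [-1.13, 4.28], [0.06, 2.93], [-2.69, 2.69]. Speed limits (rad/s): [2.22, 2.22, 2.79, 3.14, 3.14, 3.14].

### API

Orientations are given as [roll, pitch, yaw] about the fixed x, y, z axes, in that order (R = Rz(yaw) Ry(pitch) Rx(roll)).
In Python, from cell import state, read_camera, job_done gives the robot as it stands.
- The arm moves only by the tool carry_out, never from a script. Its argument "moves" is a list of rows, each an object with "slide": the shift along the tool's x, y, z as a fraction of full scale, a list of three; "spin": the turn about the tool's z as a fraction of full scale. A call has 1 to 12 rows; each row shifts and turns the commanded pose from where the row before left it, along the tool's axes as they then stand; what a row does not reach is not made up. Full scale, the value 1, is 0.4 m for a shift and 30 degrees for a turn. A row lasts 1/12 s, in which the tool goes at most 41.7 mm and 7.16 degrees, less where a joint would pass 70% of its speed; a pose out of reach is approached as far as the arm can. A call with a number of a shift or a turn outside -1 to 1 is refused whole. A call with a gripper value outside its range is refused whole. "hand" is the closure, from 0 (fully open) to 1 (shut), set as the call begins (left out, the last holds). The fingers move at their own pace and stop on an object; the grip force is fixed at half the most. Time passes only in rows, so rows that do not move let the fingers close. It gives the time, the measured TCP pose, the force, the opening and the grip force at its end, in the units of the state.
- state(): the state, without advancing time (a new reading comes with each control period).
- read_camera(name): name is "side" or "top" or "wrist"; returns a dict with "color" (480x640x3 uint8, red, green, blue), "K" (3x3 intrinsics, pixels), "k1" (the pictures are not rectified: a ray, as slopes to the right and down, at radius r is drawn at 1 + k1 r^2 times it, then the intrinsics apply), "R" (3x3) and "t" (3): a world point X has camera coordinates R X + t. Camera axes: x right, y down, z forward; pixel columns grow to the right and rows downward; lengths in mm; the calibration is good to about 2 mm. A picture is of the moment at which its call begins. There is no depth.
- job_done(): hands the job in; it is judged then, once.
The state is a dict: "t": time; "joints": joint angles; "qvel": joint speeds; "tau": joint torques, N m; "eef_pos": TCP position; "tcp_rot": TCP orientation; "ft_force": force on the tool from outside, world axes, zero at the start; "moment": the same for the moment, N m; "opening": opening from 0.0 (shut) to 1.0 (fully open); "grip_force": force on a finger pad.
Only numpy, scipy, OpenCV 4.12 (cv2) and the standard library are available. Lean on these libraries where they do the work, as an engineer would, in place of code of your own. Each camera call takes 0.05 s, during which the arm holds its last target. There are 200 camera calls.

### The job

Tare the ink scale with the jar left standing on its pan: push the sliding splash guard aside, reach a fingertip into the well it covers and press the sunken orange key all the way down, let it come back up, then push the guard fully shut over the well again. Do not lift or shift the jar or the printing things lying around the scale.

Things in the scene. Friction and masses are not known exactly. Their poses are not given: they have to be found in the camera images.
- scale: Cream bench scale fixed to the table, 270 (x) x 220 (y) mm. Origin: centre of its underside; x runs from its front (console) to its rear (pan), y to the left seen from the front, z up; yaw varies. Console: x -135 to -35 mm, top 50 mm high, with well, guard and a flat display. Rear deck 34 mm high, with a round steel pan, diameter 132 mm, centre x +60, y 0, top 46 mm high.
- well_mouth (a point): Centre of the well's mouth in the console top, at x -85, y -40, z +50 mm of the scale. Rectangular well, 36 mm along the scale's x and 54 mm along its y, upright walls, floor 32 mm below the mouth. Closed fingers up to about 30 x 48 mm fit in, longer side along the scale's y; the guard lies over it until pushed aside.
- guard (a joint): Sliding guard, m: 0 = shut over the well, 0.060 = fully open, slid along the scale's +y to its stop. Starts 0 to 0.015. Friction about 1.5 N; stays where left. Teal plate 52 (x) x 62 (y) x 4 mm, its upper face 5 mm above the console top, between two rails of that height; the well is wholly clear only when it is fully open.
- guard_tab (a point): Middle of the top edge of the black rib on the guard. Rib: 44 mm along the scale's x, 8 mm thick along y, 16 mm high above the plate; top 21 mm above the console top (71 mm above the table). It stands on the plate's centre: straight above the well's centre when shut. Push its -y face to open, its +y face to shut. Moves with the guard.
- key (a joint): Sunken tare key, metres pressed: 0 = up, 0.006 = fully down. A spring returns it; about 1.2 N starts it moving and 4 N holds it fully down.
- key_top (a point): Centre of the key's flat top: orange, 24 (x) x 36 (y) mm, lying in the middle of the well 20 mm below its mouth (30 mm above the table) when up. It travels straight down 6 mm.
- ink_jar: Loose wine-red jar with a black lid, 68 mm diameter, 58 mm tall, standing on the pan; origin at the centre of its underside. Must stay where it stands.
- paint_bottle: Loose blue paint bottle with black cap, 38 mm diameter, 100 mm tall, standing to one side of the scale; origin at the centre of its underside. Leave alone.
- brayer: Loose ink roller with a wine-red handle and black roller, about 180 x 90 x 35 mm, lying to the other side of the scale; origin under its middle, handle to its -x. Leave alone.
- gouge: Loose wooden-handled carving gouge, about 130 mm long, 22 mm thick, lying in front of the scale; origin under its middle, blade to its +x. Leave alone.

How it is judged (in metres and radians):
On the way, in this order (a step that is already met when the one before it is completed fails the run):
1. the guard has been pushed aside from the well (open by more than 30 mm) (value of joint guard above 0.03 m), for 0.1 s.
2. the sunken key is pressed down (more than 4.5 of its 6 mm) (value of joint key above 0.0045 m), for 0.1 s.
3. the key is up again and the guard is shut (within 4 mm) (value of joint guard below 0.004 m and value of joint key below 0.001 m), for 0.2 s.
At the end, for the whole second after the job is handed in: The guard is shut to within 4 mm, the key is up (less than 1 mm down), and the jar stands upright and still on the pan (all of step 3 and z of ink_jar in the frame of scale between 0.043 and 0.049 m and angle between ink_jar's own z axis and vertical below 0.1 rad and linear speed of ink_jar below 0.02 m/s); the robot touches nothing.
It fails at once if the jar is shifted or lifted by more than 10 mm (distance of ink_jar from where it was at the start of the episode above 0.01 m).
It fails at once if the paint bottle is shifted or lifted by more than 25 mm (distance of paint_bottle from where it was at the start of the episode above 0.025 m).
It fails at once if the brayer is shifted or lifted by more than 25 mm (distance of brayer from where it was at the start of the episode above 0.025 m).
It fails at once if the gouge is shifted or lifted by more than 25 mm (distance of gouge from where it was at the start of the episode above 0.025 m).
It also fails if it takes over 51 s, if anything falls off the work surface, if the arm or the gripper's body presses on something with over 40 N, if the wrist force passes 120 N, or if a joint passes its speed limit or range.

## Working session

There is one attempt and no reset: what is moved stays moved. The work goes in short steps, Python scripts to look and compute and a tool call to move; the robot and the scene stay as the last step left them, time stands still between calls to the robot, and variables do not carry over. Pictures are saved under pics/ and viewed, at most 10 in all, crops included, and the job is handed in when it is done.

Besides the shell and the picture viewer there is one more tool, called after ">>>" as a command line: name --argument value ..., lists and objects as JSON in quotes. carry_out: Moves the arm, as the interface text tells. Shift numbers are shares of 0.4 m and turn numbers shares of 30 degrees, none past 1 either way. Its arguments: {"type":"object","properties":{"moves":{"type":"array"},"hand":{"type":"number"}},"required":["moves"]}

```bash
mkdir -p pics; python3 - <<'E'
from cell import state, read_camera
import cv2,pickle
s=state(); print(s)
d={}
for n in ("top","side"):
    c=read_camera(n); d[n]=c; cv2.imwrite(f"pics/{n}0.png",c["color"][...,::-1]); print(n,c["K"],c["k1"],c["R"],c["t"])
pickle.dump(d,open("c0.pkl","wb"))
E
```

```text
{'t': 0.0, 'joints': array([-1.36965377e+00,  4.91548298e-01,  1.55945805e+00, -2.02827887e-06,
        1.09168108e+00, -1.05605957e-01]), 'qvel': array([ 0.00021817, -0.00028521,  0.00027463,  0.00121246, -0.00103749,
       -0.00032095]), 'tau': array([-7.16699760e-04, -6.12655592e+01, -2.58180803e+01,  6.92380127e-02,
        4.83313180e-02, -7.46129422e-05]), 'eef_pos': array([ 188.68918928, -595.55609707,  191.96579132]), 'tcp_rot': array([-3.14050378e+00, -1.13611739e-04,  3.06749386e-01]), 'ft_force': array([-0.44237501, -0.00164907,  0.18478519]), 'moment': array([ 0.02940215, -0.00069801,  0.00066362]), 'grip_force': 0.0, 'opening': 0.9999234927426082}
top [[445.48959825   0.         319.94946385]
 [  0.         445.48959825 242.591632  ]
 [  0.           0.           1.        ]] -0.05551489011900723 [[ 0.1259709  -0.99202229 -0.00480782]
 [-0.97064748 -0.12225286 -0.20711762]
 [ 0.20487752  0.03075749 -0.97830424]] [-29.4720354  562.98182955 781.23367426]
side [[564.78352974   0.         324.29615964]
 [  0.         564.78352974 243.11843454]
 [  0.           0.           1.        ]] 0.03413373020486741 [[ 0.9938251  -0.11095284 -0.00106563]
 [-0.07511285 -0.66566884 -0.74245744]
 [ 0.0816684   0.73795288 -0.66989239]] [-564.7746589   110.90344457  871.45149264]
```

View pics/top0.png

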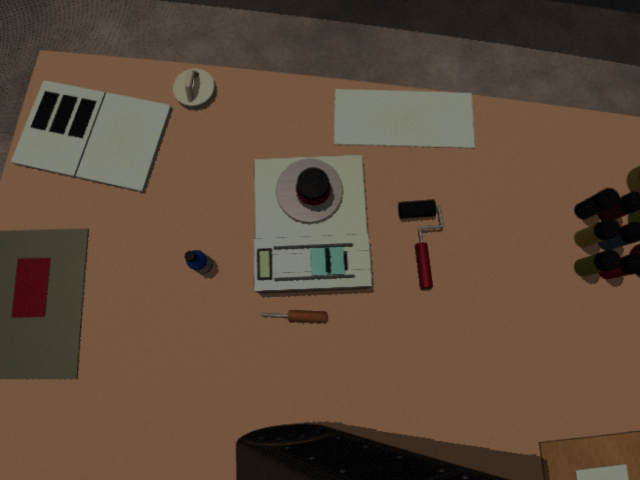

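View pics/side0.png

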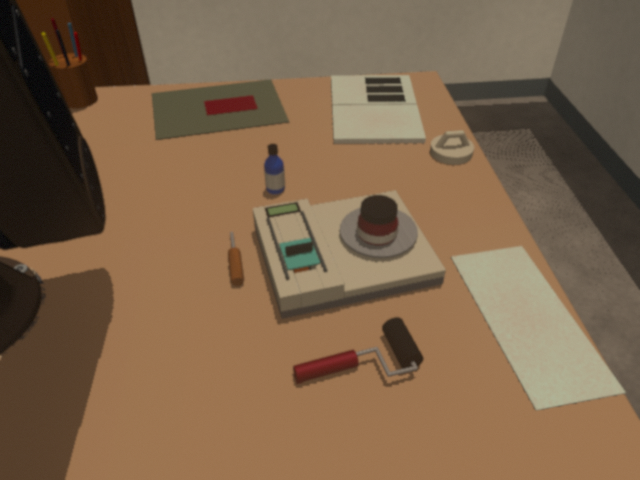

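```bash
python3 - <<'E'
import cv2,pickle
d=pickle.load(open("c0.pkl","rb"))
for n,(x,y,w,h,f) in dict(top=(245,148,135,150,4),side=(248,190,200,130,4)).items():
    im=d[n]["color"][y:y+h,x:x+w,::-1]
    im=cv2.convertScaleAbs(cv2.resize(im,None,fx=f,fy=f,interpolation=cv2.INTER_CUBIC),alpha=1.3)
    cv2.imwrite(f"pics/{n}0c.png",im)
E
```

```text
(no output)
```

View pics/top0c.png

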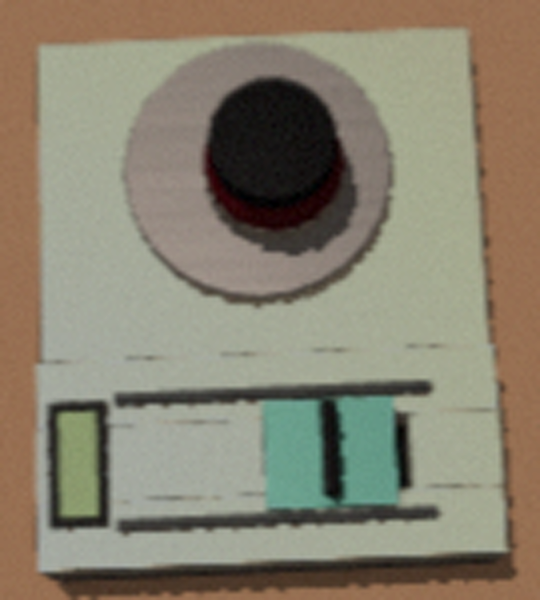

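View pics/side0c.png

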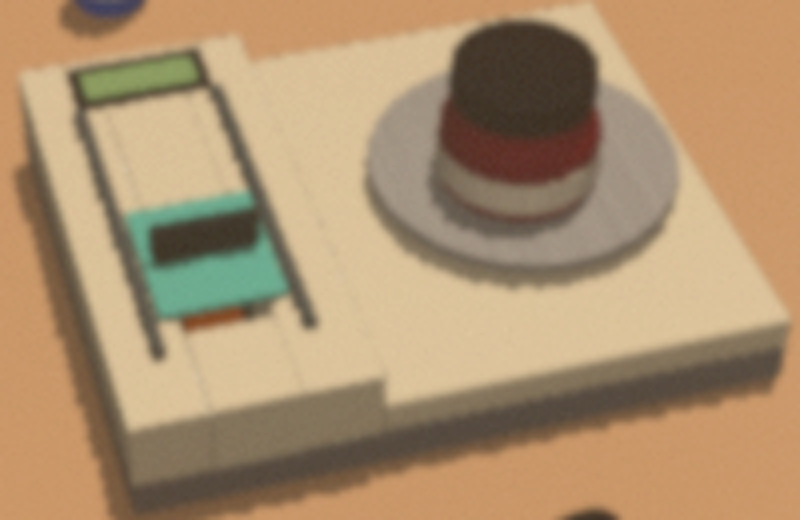

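```bash
cat > h.py <<'E'
import numpy as np
from scipy.optimize import least_squares
def proj(c,X):
    p=np.atleast_2d(X)@c["R"].T+c["t"]; s=p[:,:2]/p[:,2:]
    s=s*(1+c["k1"]*(s**2).sum(1,keepdims=True)); return s*c["K"][0,0]+c["K"][:2,2]
def world(p,X):
    c,s=np.cos(p[2]),np.sin(p[2]); X=np.atleast_2d(X)
    return np.c_[p[0]+c*X[:,0]-s*X[:,1],p[1]+s*X[:,0]+c*X[:,1],X[:,2]]
E
cat > fit.py <<'E'
from h import *; import pickle
d=pickle.load(open("c0.pkl","rb"))
B={"FL":(-135,110,50),"ML":(-35,110,50),"MR":(-35,-110,50),"FR":(-135,-110,50),"RL":(135,110,34),"RR":(135,-110,34),"mr":(-35,-110,34)}
G={"a":(-59,-9,55),"b":(-111,-9,55),"c":(-59,-71,55),"d":(-111,-71,55)}
O={"top":((245,148),dict(FL=(42,569),ML=(37,364),MR=(494,345),FR=(507,552),RL=(40,45),RR=(468,29),a=(263,402),b=(268,508),c=(393,398),d=(398,503))),
"side":((248,190),dict(FR=(130,430),MR=(383,377),mr=(386,405),RR=(788,320),RL=(592,5),FL=(20,74),ML=(238,38),b=(128,213),a=(250,193),d=(163,318),c=(287,293)))}
def res(p,cams):
    r=[]
    for n in cams:
        o,q=O[n]
        for k,u in q.items():
            X=np.array(B.get(k) or G[k],float)
            if k in G: X[1]+=p[3]
            r.append(proj(d[n],world(p,X))[0]-((np.array(u)+.5)/4-.5+o))
    return np.array(r)
for cams in (["top"],["side"],["top","side"]):
    s=least_squares(lambda p:res(p,cams).ravel(),[650,0,0,5],x_scale=[10,10,.1,5],loss="soft_l1")
    print(cams,s.x.round(3),np.abs(res(s.x,cams)).max(0)); 
p=s.x; print(res(p,cams).round(2).tolist())
for X in ((-85,-40,50),(-85,-40+p[3],71)): print(world(p,X))
E
python3 fit.py
```

```text
['top'] [6.09121e+02 6.59460e+01 1.67000e-01 1.12920e+01] [0.91110868 0.76435388]
['side'] [6.09528e+02 6.58960e+01 1.66000e-01 9.84200e+00] [1.92340392 1.27151633]
['top', 'side'] [6.09356e+02 6.59140e+01 1.66000e-01 1.07210e+01] [1.82591534 1.28534153]
[[-0.92, 0.61], [-0.2, -0.35], [0.39, -0.22], [0.46, 0.11], [-0.41, -0.49], [0.74, -0.81], [0.2, -0.35], [-0.05, 0.45], [0.47, -0.67], [0.63, 0.35], [-0.9, 0.34], [0.8, 0.04], [-0.18, 0.32], [1.83, -0.01], [0.15, -1.29], [-0.74, -0.39], [0.16, -0.99], [-1.04, 0.1], [-0.38, -0.76], [-1.06, -0.15], [0.56, -0.38]]
[[532.15708926  12.3848744   50.        ]]
[[530.38095739  22.95789399  71.        ]]
```

```bash
cat >> h.py <<'E'
P=np.array([609.3,65.9,.166])
def where():
    from cell import state
    s=state(); e=s["eef_pos"]; c,n=np.cos(P[2]),np.sin(P[2]); d=e-[P[0],P[1],0]
    q=np.array([c*d[0]+n*d[1],-n*d[0]+c*d[1],d[2]]); return s,q
def to(x,y,z):
    s,q=where(); W=world(P,(x,y,z))[0]
    import cv2; yaw=s["tcp_rot"][2]
    d=W-s["eef_pos"]; c,n=np.cos(yaw),np.sin(yaw)
    t=np.array([c*d[0]+n*d[1],n*d[0]-c*d[1],-d[2]])
    print("t",round(s["t"],2),"scale xyz",q.round(1),"dyaw deg",np.degrees(yaw-P[2]).round(2),"move units",(t/400).round(4),"F",s["ft_force"].round(1),"open",round(s["opening"],2))
E
python3 -c "
import h
h.to(-85,-58,130)
import numpy as np
# as if yaw aligned
s,q=h.where(); print('aligned units',(np.array([-85-q[0],-(-58-q[1]),-(130-q[2])])/400).round(4))"
```

```text
t 0.1 scale xyz [-524.1 -582.9  192. ] dyaw deg 8.07 move units [ 1.271  -1.1452  0.1551] F [0.1 0.  0.1] open 1.0
aligned units [ 1.0977 -1.3123  0.1551]
```

>>> carry_out --moves '[{"slide":[0,0,0],"spin":0.135},{"slide":[0,0,0],"spin":0.135},{"slide":[0.05,-0.06,0],"spin":0},{"slide":[0.05,-0.06,0],"spin":0},{"slide":[0.05,-0.06,0],"spin":0},{"slide":[0.05,-0.06,0],"spin":0},{"slide":[0.05,-0.06,0],"spin":0},{"slide":[0.05,-0.06,0],"spin":0},{"slide":[0.05,-0.06,0],"spin":0},{"slide":[0.05,-0.06,0],"spin":0},{"slide":[0.05,-0.06,0],"spin":0},{"slide":[0.05,-0.06,0],"spin":0}]' --hand 1

```text
t: 1.1
eef_pos: [346.9, -324.7, 192.4]
tcp_rot: [-3.141, 0.0, 0.165]
ft_force: [0.2, 0.0, 0.7]
opening: 0.212
grip_force: 0.0
```

>>> carry_out --moves '[{"slide":[0.05,-0.06,0],"spin":0},{"slide":[0.05,-0.06,0],"spin":0},{"slide":[0.05,-0.06,0],"spin":0},{"slide":[0.05,-0.06,0],"spin":0},{"slide":[0.05,-0.06,0],"spin":0},{"slide":[0.05,-0.06,0],"spin":0},{"slide":[0.05,-0.06,0],"spin":0},{"slide":[0.05,-0.06,0],"spin":0},{"slide":[0.05,-0.06,0],"spin":0},{"slide":[0.05,-0.06,0],"spin":0},{"slide":[0.05,-0.06,0],"spin":0},{"slide":[0,0,0],"spin":0}]'

```text
t: 2.1
eef_pos: [521.8, -26.0, 192.2]
tcp_rot: [-3.141, -0.001, 0.168]
ft_force: [0.3, 0.0, -0.5]
opening: 0.005
grip_force: 0.0
```

```bash
python3 -c "
import h,cv2,pickle
h.to(-85,-58,130)
from cell import read_camera
c=read_camera('wrist'); pickle.dump(c,open('w1.pkl','wb')); cv2.imwrite('pics/w1.png',c['color'][...,::-1])
for X in ((-59,-71,55),(-111,-71,55),(-59,-9,55),(-111,-9,55)): print(X,h.proj(c,h.world(h.P,(X[0],X[1]+10.7,X[2]))).round(1))
for X in ((-35,-110,50),(-135,-110,50),(-35,110,50)): print(X,h.proj(c,h.world(h.P,X)).round(1))
"
```

```text
t 2.1 scale xyz [-101.5  -76.2  192.2] dyaw deg 0.14 move units [ 0.0413 -0.0453  0.1556] F [ 0.3  0.  -0.5] open 0.0
(-59, -71, 55) [[301.1 183.4]]
(-111, -71, 55) [[301.6 236. ]]
(-59, -9, 55) [[236.6 183.1]]
(-111, -9, 55) [[239.4 235.8]]
(-35, -110, 50) [[353.  157.8]]
(-135, -110, 50) [[350.2 257.7]]
(-35, 110, 50) [[122.2 156.5]]
```

View pics/w1.png

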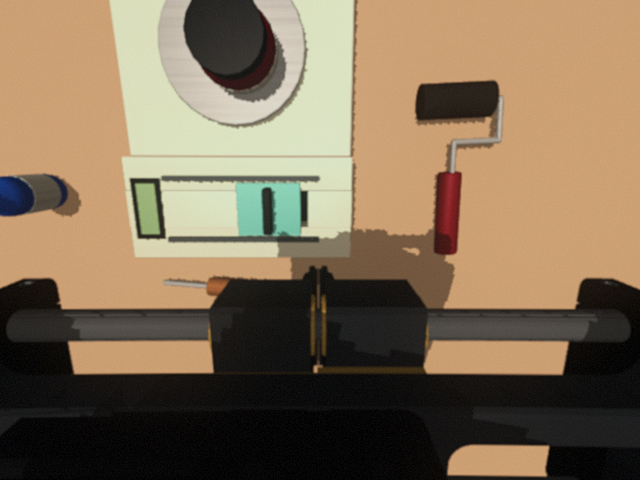

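The wrist view shows the guard plate with corners near (236,182), (301,183), (239,236) and (302,236). That matches my predicted corners to about 1 px, so I'm going down on the rib's -y side.

>>> carry_out --moves '[{"slide":[0.0207,-0.0227,0],"spin":0},{"slide":[0.0207,-0.0227,0],"spin":0},{"slide":[0,0,0.04],"spin":0},{"slide":[0,0,0.04],"spin":0},{"slide":[0,0,0.04],"spin":0},{"slide":[0,0,0.04],"spin":0},{"slide":[0,0,0.04],"spin":0},{"slide":[0,0,0.04],"spin":0},{"slide":[0,0,0.04],"spin":0},{"slide":[0,0,0.03],"spin":0},{"slide":[0,0,0.018],"spin":0},{"slide":[0,0,0],"spin":0}]'

```text
t: 3.15
eef_pos: [533.0, -9.0, 60.1]
tcp_rot: [-3.141, 0.002, 0.165]
ft_force: [0.3, -0.5, -0.4]
opening: 0.006
grip_force: 0.0
```

```bash
python3 -c "
import h
h.to(-85,4,61)"
```

```text
t 3.15 scale xyz [-87.7 -61.3  60.1] dyaw deg -0.08 move units [ 0.0064 -0.1632 -0.0023] F [ 0.3 -0.5 -0.4] open 0.01
```

>>> carry_out --moves '[{"slide":[0.006,-0.015,0],"spin":0},{"slide":[0,-0.015,0],"spin":0},{"slide":[0,-0.015,0],"spin":0},{"slide":[0,-0.015,0],"spin":0},{"slide":[0,-0.015,0],"spin":0},{"slide":[0,-0.015,0],"spin":0},{"slide":[0,-0.015,0],"spin":0},{"slide":[0,-0.015,0],"spin":0},{"slide":[0,-0.015,0],"spin":0},{"slide":[0,-0.015,0],"spin":0},{"slide":[0,-0.01,0],"spin":0},{"slide":[0,0,0],"spin":0}]'

```text
t: 4.15
eef_pos: [525.0, 55.4, 61.3]
tcp_rot: [3.142, 0.0, 0.166]
ft_force: [-0.5, 0.2, 0.1]
opening: 0.007
grip_force: 0.0
```

```bash
python3 -c "
import h
h.to(-85,4,61)"
```

```text
t 4.15 scale xyz [-84.8   3.5  61.3] dyaw deg 0.01 move units [-0.0004 -0.0012  0.0007] F [-0.5  0.2  0.1] open 0.01
```

>>> carry_out --moves '[{"slide":[0,-0.004,0],"spin":0},{"slide":[0,-0.003,0],"spin":0},{"slide":[0,0,0],"spin":0}]'

```text
t: 4.4
eef_pos: [524.8, 57.4, 61.3]
tcp_rot: [3.141, 0.0, 0.165]
ft_force: [-0.0, 0.1, 1.1]
opening: 0.006
grip_force: 0.0
```

```bash
python3 -c "
import h,cv2,pickle
h.to(-85,4,61)
from cell import read_camera
c=read_camera('top'); x=c['color'][148:298,245:380,::-1]
w=read_camera('wrist')
cv2.imwrite('pics/t2.png',cv2.hconcat([cv2.convertScaleAbs(cv2.resize(x,(405,450),interpolation=cv2.INTER_CUBIC),alpha=1.3),cv2.resize(w['color'][80:380,100:360,::-1],(390,450))]))
"
```

```text
t 4.4 scale xyz [-84.8   5.6  61.3] dyaw deg -0.04 move units [-0.0006  0.0039  0.0007] F [-0.   0.1  1.1] open 0.01
```

View pics/t2.png

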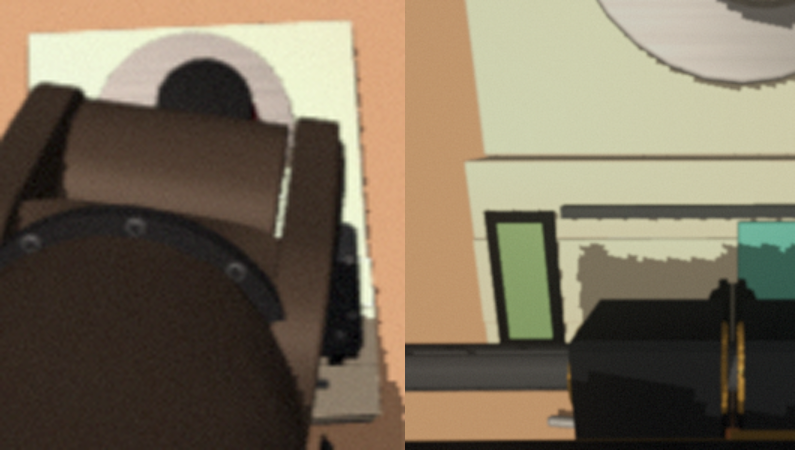

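```bash
python3 -c "
import h,cv2,pickle
from cell import read_camera
w=read_camera('wrist')
for g in (0,11,30,60):
  print(g,h.proj(w,h.world(h.P,[(-59,-9+g,55),(-59,-71+g,55),(-85,-40+g,71)])).round(0).tolist())
s,q=h.where(); print(q,h.proj(w,[s['eef_pos']]),w['t'],(-w['R'].T@w['t']))
cv2.imwrite('pics/w2.png',w['color'][...,::-1])
"
```

```text
0 [[341.0, 228.0], [445.0, 228.0], [396.0, 279.0]]
11 [[323.0, 228.0], [426.0, 228.0], [377.0, 279.0]]
30 [[291.0, 228.0], [394.0, 228.0], [344.0, 279.0]]
60 [[241.0, 228.0], [344.0, 228.0], [292.0, 279.0]]
[-84.77141665   5.40044328  61.28232585] [[317.15135036 272.59517638]] [-30.83152927 515.90918397 391.0414645 ] [591.86651111  68.09461608 255.11458709]
```

View pics/w2.png

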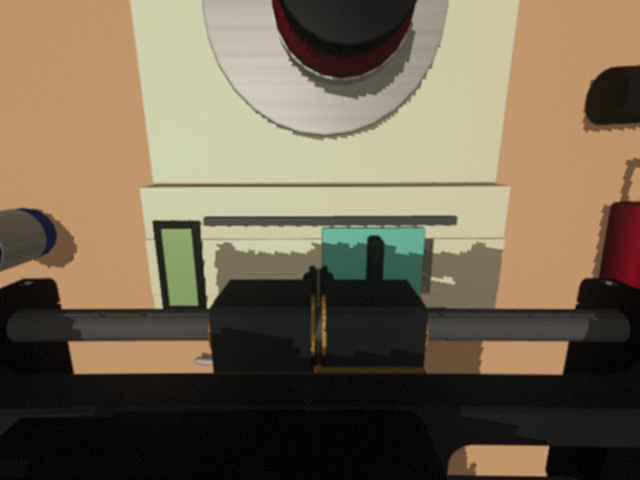

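The guard has not moved: its edge is still at column 322 and the rib at column 375, which is g of about 11 mm. I'm checking the fingertip height with the side camera.

```bash
python3 -c "
import h,cv2
from cell import read_camera
c=read_camera('side'); x=c['color'][150:320,220:420,::-1]
s,q=h.where(); print(q,h.proj(c,[s['eef_pos']])-[220,150])
print(h.proj(c,h.world(h.P,[(-63,-29,71),(-107,-29,71),(-63,-29,55),(-107,-29,55)]))-[220,150])
cv2.imwrite('pics/s2.png',cv2.convertScaleAbs(cv2.resize(x,None,fx=3.5,fy=3.5,interpolation=cv2.INTER_CUBIC),alpha=1.3))
"
```

```text
[-84.77315079   5.39646116  61.30183372] [[73.67553164 85.6430351 ]]
[[ 92.04214978  92.37554552]
 [ 64.74719868  97.56749456]
 [ 92.19881438  99.84317842]
 [ 65.23361869 105.04857939]]
```

View pics/s2.png

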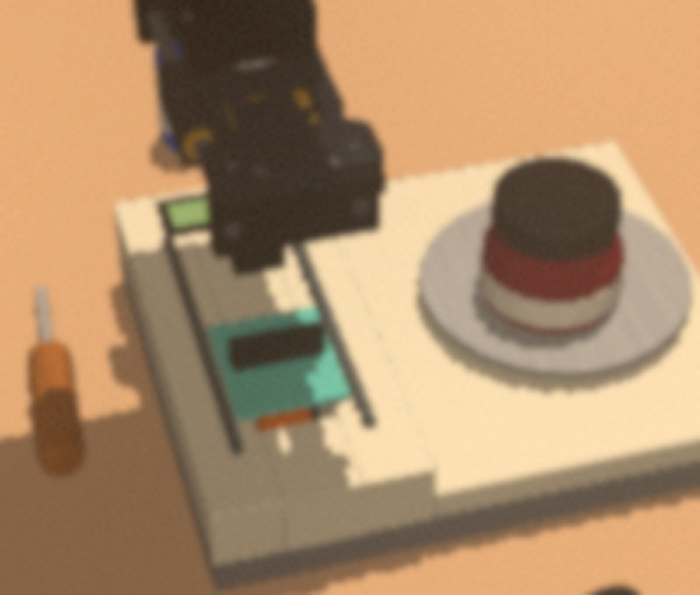

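>>> carry_out --moves '[{"slide":[0,0,-0.03],"spin":0},{"slide":[0,0.03,0],"spin":0},{"slide":[0,0.03,0],"spin":0},{"slide":[0,0.03,0],"spin":0},{"slide":[0,0.03,0],"spin":0},{"slide":[0,0.03,0],"spin":0},{"slide":[0,0.02,0],"spin":0},{"slide":[0,0,0.03],"spin":0},{"slide":[0,0,0.02],"spin":0},{"slide":[0,0,0.01],"spin":0},{"slide":[0,0,0],"spin":0},{"slide":[0,0,0],"spin":0}]'

```text
t: 5.6
eef_pos: [535.9, -9.6, 49.1]
tcp_rot: [-3.141, 0.001, 0.166]
ft_force: [-0.3, 0.3, 0.3]
opening: 0.008
grip_force: 0.0
```

```bash
python3 -c "
import h,cv2,numpy as np
from cell import read_camera
c=read_camera('side'); x=c['color'][150:320,220:420,::-1]
h.to(-85,-61,49)
s,q=h.where()
for dz in (0,10,20,30): print(dz,(h.proj(c,[s['eef_pos']+[0,0,dz]])-[220,150])*3.5)
# finger bottom footprint corners, at dz 20
cv2.imwrite('pics/s3.png',cv2.convertScaleAbs(cv2.resize(x,None,fx=3.5,fy=3.5,interpolation=cv2.INTER_CUBIC),alpha=1.3))
w=read_camera('wrist')
for dz in (0,10,20,30): print(dz,h.proj(w,[s['eef_pos']+[0,0,dz]]))
"
```

```text
t 5.65 scale xyz [-84.7 -62.3  49.5] dyaw deg -0.01 move units [-0.0007 -0.0033  0.0011] F [-0.2  0.5 -0.6] open 0.01
0 [[294.92927254 416.91866599]]
10 [[294.3657715  400.71542909]]
20 [[293.79320016 384.26127513]]
30 [[293.21132967 367.55009111]]
0 [[317.16411326 272.59900391]]
10 [[317.13453173 278.40843742]]
20 [[317.10183183 284.82876937]]
30 [[317.06549147 291.96201818]]
```

View pics/s3.png

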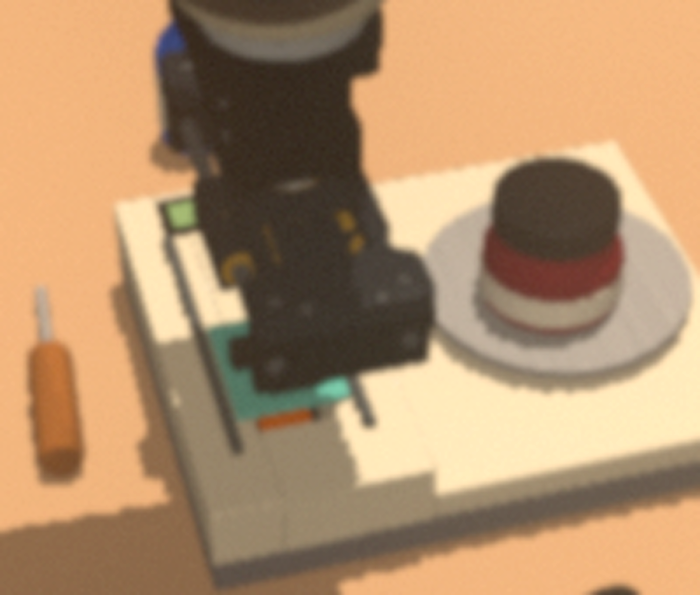

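>>> carry_out --moves '[{"slide":[0,0,0.01],"spin":0},{"slide":[0,0,0.01],"spin":0},{"slide":[0,0,0],"spin":0}]'

```text
t: 5.95
eef_pos: [535.7, -9.6, 40.7]
tcp_rot: [-3.141, 0.001, 0.166]
ft_force: [-0.5, -0.2, -0.8]
opening: 0.004
grip_force: 0.0
```

>>> carry_out --moves '[{"slide":[0,-0.015,0],"spin":0},{"slide":[0,-0.015,0],"spin":0},{"slide":[0,-0.015,0],"spin":0},{"slide":[0,-0.015,0],"spin":0},{"slide":[0,-0.015,0],"spin":0},{"slide":[0,-0.015,0],"spin":0},{"slide":[0,-0.01,0],"spin":0}]'

```text
t: 6.53
eef_pos: [529.2, 30.5, 41.4]
tcp_rot: [3.141, -0.0, 0.166]
ft_force: [-0.3, -0.9, 0.7]
opening: 0.007
grip_force: 0.8
```

```bash
python3 -c "
import h,cv2
from cell import read_camera
h.to(-85,4,41)
w=read_camera('wrist'); cv2.imwrite('pics/w3.png',w['color'][...,::-1])
for g in (0,11,20,40,60):
  print(g,h.proj(w,h.world(h.P,[(-59,-9+g,55),(-59,-71+g,55),(-63,-40+g,71)])).round(0).tolist())
"
```

```text
t 6.53 scale xyz [-84.8 -21.7  41.4] dyaw deg -0.0 move units [-0.0005 -0.0642  0.001 ] F [-0.3 -0.9  0.7] open 0.01
0 [[294.0, 236.0], [408.0, 236.0], [354.0, 251.0]]
11 [[274.0, 236.0], [388.0, 236.0], [332.0, 251.0]]
20 [[257.0, 236.0], [371.0, 236.0], [314.0, 251.0]]
40 [[220.0, 236.0], [334.0, 236.0], [274.0, 251.0]]
60 [[183.0, 236.0], [297.0, 236.0], [234.0, 251.0]]
```

View pics/w3.png

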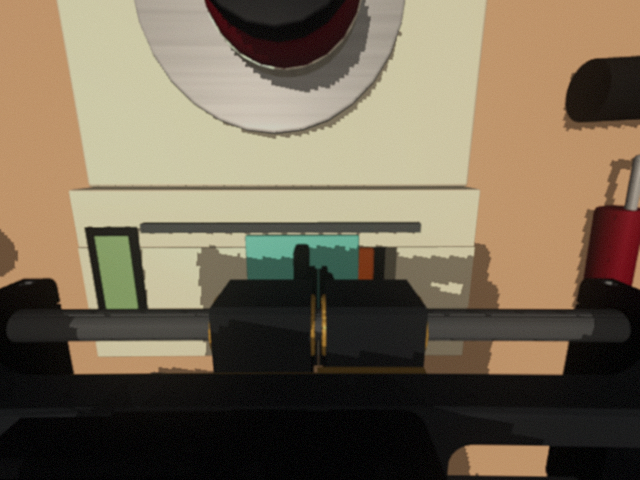

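The plate's +y edge is now at column 246, so g is about 26 mm and the guard is moving. The orange key shows at (366,262). The real fingertips end about 20 mm above the reported TCP, so I'll allow for that.

>>> carry_out --moves '[{"slide":[0,-0.015,0],"spin":0},{"slide":[0,-0.015,0],"spin":0},{"slide":[0,-0.015,0],"spin":0},{"slide":[0,-0.015,0],"spin":0},{"slide":[0,-0.01,0],"spin":0},{"slide":[0,-0.005,0],"spin":0},{"slide":[0,-0.005,0],"spin":0},{"slide":[0,0,0],"spin":0}]'

```text
t: 7.25
eef_pos: [524.0, 61.7, 41.3]
tcp_rot: [-3.142, 0.0, 0.166]
ft_force: [0.4, 0.7, -0.0]
opening: 0.004
grip_force: 0.0
```

>>> carry_out --moves '[{"slide":[0,-0.005,0],"spin":0},{"slide":[0,0,0],"spin":0}]'

```text
t: 7.42
eef_pos: [523.8, 63.4, 41.3]
tcp_rot: [3.142, -0.0, 0.165]
ft_force: [0.1, 0.3, 0.5]
opening: 0.006
grip_force: 0.0
```

```bash
python3 -c "
import h,cv2
from cell import read_camera
h.to(-85,4,41)
w=read_camera('wrist'); im=w['color']
for g in (50,55,60):
  print(g,h.proj(w,h.world(h.P,[(-62,-9+g,55),(-62,-71+g,55)])).round(1).tolist())
r=int(h.proj(w,h.world(h.P,[(-62,51,55)]))[0,1])+2
hs=cv2.cvtColor(im,cv2.COLOR_RGB2HSV)[r]
import numpy as np
print(r,np.where((hs[:,0]>75)&(hs[:,0]<100)&(hs[:,1]>70))[0][[0,-1]])
"
```

```text
t 7.42 scale xyz [-84.8  11.7  41.3] dyaw deg -0.04 move units [-0.0006  0.0192  0.0007] F [0.1 0.3 0.5] open 0.01
50 [[263.3, 241.4], [377.0, 241.4]]
55 [[254.1, 241.4], [367.8, 241.4]]
60 [[244.9, 241.4], [358.6, 241.4]]
243 [246 357]
```

>>> carry_out --moves '[{"slide":[0,-0.005,0],"spin":0},{"slide":[0,0,0],"spin":0}]'

```text
t: 7.63
eef_pos: [523.6, 64.5, 41.3]
tcp_rot: [3.14, -0.0, 0.166]
ft_force: [0.1, -7.7, -0.9]
opening: 0.002
grip_force: 4.1
```

>>> carry_out --moves '[{"slide":[0,0.01,0],"spin":0},{"slide":[0,0.03,-0.01],"spin":0},{"slide":[0,0.03,0],"spin":0},{"slide":[0,0.03,0],"spin":0},{"slide":[0,0.02,0],"spin":0},{"slide":[0,0.015,0],"spin":0},{"slide":[0,0,0],"spin":0},{"slide":[0,0,0],"spin":0}]'

```text
t: 8.3
eef_pos: [532.3, 11.6, 45.2]
tcp_rot: [-3.142, 0.0, 0.165]
ft_force: [0.4, 0.6, 0.4]
opening: 0.002
grip_force: 0.0
```

```bash
python3 -c "
import h,cv2
from cell import read_camera
h.to(-85,-40,20)
w=read_camera('wrist')
c=read_camera('side'); x=c['color'][170:300,220:360,::-1]
y=w['color'][200:330,250:390,::-1]
cv2.imwrite('pics/p4.png',cv2.hconcat([cv2.resize(v,(400,371),interpolation=cv2.INTER_CUBIC) for v in (x,y)]))
for X in ((-67,-67,50),(-67,-13,50)): print(h.proj(w,h.world(h.P,X)))
"
```

```text
t 8.3 scale xyz [-84.9 -40.9  45.2] dyaw deg -0.09 move units [-0.0002 -0.0021  0.063 ] F [0.4 0.6 0.4] open 0.0
[[362.64861915 245.76157555]]
[[268.64631959 245.83114069]]
```

View pics/p4.png

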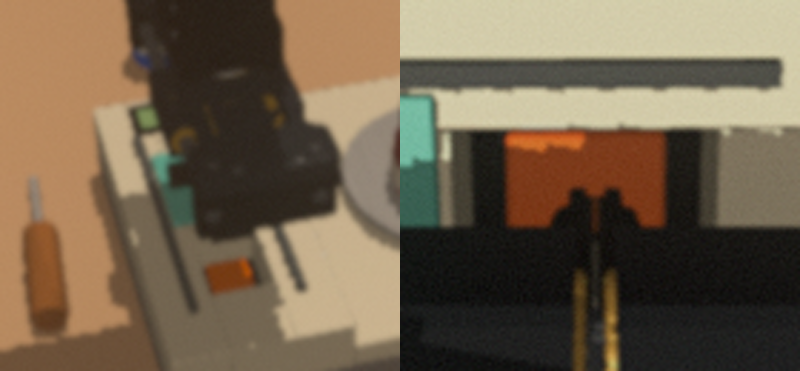

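The fingers are centred over the exposed key, which spans columns 506–665 of the right panel with the fingers at about 597. The guard plate is clear to the left. Going down.

>>> carry_out --moves '[{"slide":[0,0,0.02],"spin":0},{"slide":[0,0,0.02],"spin":0},{"slide":[0,0,0.02],"spin":0},{"slide":[0,0,0.01],"spin":0},{"slide":[0,0,0.01],"spin":0},{"slide":[0,0,0],"spin":0}]'

```text
t: 8.9
eef_pos: [531.9, 12.1, 12.3]
tcp_rot: [-3.141, 0.001, 0.166]
ft_force: [-0.1, -0.3, -0.2]
opening: 0.004
grip_force: 0.0
```

>>> carry_out --moves '[{"slide":[0,0,0.005],"spin":0},{"slide":[0,0,0.005],"spin":0},{"slide":[0,0,0],"spin":0}]'

```text
t: 9.15
eef_pos: [532.3, 12.0, 9.1]
tcp_rot: [3.142, 0.0, 0.165]
ft_force: [-0.4, 0.1, 0.2]
opening: 0.003
grip_force: 0.0
```

>>> carry_out --moves '[{"slide":[0,0,0.005],"spin":0},{"slide":[0,0,0],"spin":0}]'

```text
t: 9.32
eef_pos: [532.5, 12.0, 7.3]
tcp_rot: [3.141, -0.0, 0.165]
ft_force: [0.0, 0.3, 1.4]
opening: 0.005
grip_force: 0.7
```

>>> carry_out --moves '[{"slide":[0,0,0.005],"spin":0},{"slide":[0,0,0],"spin":0}]'

```text
t: 9.48
eef_pos: [532.5, 11.9, 5.3]
tcp_rot: [3.141, -0.001, 0.165]
ft_force: [0.2, -0.1, 3.0]
opening: 0.004
grip_force: 1.2
```

>>> carry_out --moves '[{"slide":[0,0,0.005],"spin":0},{"slide":[0,0,0],"spin":0}]'

```text
t: 9.65
eef_pos: [532.5, 12.0, 3.2]
tcp_rot: [3.141, -0.0, 0.165]
ft_force: [0.0, 0.0, 4.3]
opening: 0.008
grip_force: 1.7
```

>>> carry_out --moves '[{"slide":[0,0,0.003],"spin":0},{"slide":[0,0,0],"spin":0}]'

```text
t: 9.82
eef_pos: [532.5, 12.0, 2.2]
tcp_rot: [3.141, -0.0, 0.165]
ft_force: [0.8, -0.7, 4.4]
opening: 0.004
grip_force: 2.2
```

>>> carry_out --moves '[{"slide":[0,0,0.003],"spin":0},{"slide":[0,0,0],"spin":0}]'

```text
t: 9.98
eef_pos: [532.6, 12.0, 1.9]
tcp_rot: [3.141, -0.001, 0.165]
ft_force: [-4.0, 0.2, 17.3]
opening: 0.006
grip_force: 8.7
```

>>> carry_out --moves '[{"slide":[0,0,0],"spin":0},{"slide":[0,0,0],"spin":0},{"slide":[0,0,-0.01],"spin":0},{"slide":[0,0,-0.02],"spin":0},{"slide":[0,0,-0.03],"spin":0},{"slide":[0,0,-0.03],"spin":0},{"slide":[0,0,-0.03],"spin":0},{"slide":[0,0,-0.03],"spin":0},{"slide":[0,0,-0.03],"spin":0},{"slide":[0,0,0],"spin":0}]'

```text
t: 10.82
eef_pos: [533.1, 11.9, 74.8]
tcp_rot: [3.141, -0.003, 0.165]
ft_force: [-0.2, -0.0, -0.6]
opening: 0.001
grip_force: 0.0
```

>>> carry_out --moves '[{"slide":[0,-0.04,0],"spin":0},{"slide":[0,-0.04,0],"spin":0},{"slide":[0,-0.04,0],"spin":0},{"slide":[0,-0.04,0],"spin":0},{"slide":[0,-0.03,0],"spin":0},{"slide":[0,-0.02,0],"spin":0},{"slide":[0,0,0],"spin":0},{"slide":[0,0,0],"spin":0}]'

```text
t: 11.48
eef_pos: [518.5, 94.9, 72.7]
tcp_rot: [3.141, 0.0, 0.166]
ft_force: [-0.3, -0.3, 0.0]
opening: 0.007
grip_force: 0.0
```

```bash
python3 -c "
import h
h.to(-85,44,41)"
```

```text
t 11.48 scale xyz [-84.8  43.6  72.7] dyaw deg 0.01 move units [-0.0005 -0.001   0.0793] F [-0.3 -0.3  0. ] open 0.01
```

>>> carry_out --moves '[{"slide":[0,0,0.03],"spin":0},{"slide":[0,0,0.03],"spin":0},{"slide":[0,0,0.019],"spin":0},{"slide":[0,0,0],"spin":0},{"slide":[0,0,0],"spin":0}]'

```text
t: 11.9
eef_pos: [518.5, 94.4, 41.1]
tcp_rot: [3.142, 0.001, 0.165]
ft_force: [-0.5, -0.3, -0.4]
opening: 0.005
grip_force: 0.0
```

>>> carry_out --moves '[{"slide":[0,0.015,0],"spin":0},{"slide":[0,0.015,0],"spin":0},{"slide":[0,0.015,0],"spin":0},{"slide":[0,0.015,0],"spin":0},{"slide":[0,0.015,0],"spin":0},{"slide":[0,0.015,0],"spin":0},{"slide":[0,0.015,0],"spin":0},{"slide":[0,0.015,0],"spin":0},{"slide":[0,0.015,0],"spin":0},{"slide":[0,0.015,0],"spin":0},{"slide":[0,0.015,0],"spin":0},{"slide":[0,0.01,0],"spin":0}]'

```text
t: 12.9
eef_pos: [530.2, 25.1, 41.3]
tcp_rot: [3.141, -0.0, 0.165]
ft_force: [0.6, 1.6, 1.0]
opening: 0.004
grip_force: 0.8
```

>>> carry_out --moves '[{"slide":[0,0.007,0],"spin":0},{"slide":[0,0.005,0],"spin":0},{"slide":[0,0,0],"spin":0}]'

```text
t: 13.15
eef_pos: [530.6, 22.1, 41.3]
tcp_rot: [-3.14, 0.0, 0.165]
ft_force: [0.6, 12.8, 2.0]
opening: 0.004
grip_force: 5.9
```

```bash
python3 -c "
import h
h.to(-85,-32.7,41)"
```

```text
t 13.15 scale xyz [-84.8 -30.2  41.3] dyaw deg -0.08 move units [-0.0005  0.0063  0.0008] F [ 0.6 12.8  2. ] open 0.0
```

>>> carry_out --moves '[{"slide":[0,-0.015,0],"spin":0},{"slide":[0,-0.015,0],"spin":0},{"slide":[0,0,-0.03],"spin":0},{"slide":[0,0,-0.08],"spin":0},{"slide":[0,0,-0.08],"spin":0},{"slide":[0,0,-0.08],"spin":0},{"slide":[0,0,-0.08],"spin":0},{"slide":[0,0,0],"spin":0},{"slide":[0,0,0],"spin":0},{"slide":[0,0,0],"spin":0}]'

```text
t: 13.98
eef_pos: [528.3, 33.0, 180.7]
tcp_rot: [3.142, 0.001, 0.166]
ft_force: [0.1, 0.0, 0.3]
opening: 0.006
grip_force: 0.0
```

```bash
python3 -c "
import h,cv2,numpy as np
from cell import read_camera
h.to(-85,-20,180)
w=read_camera('wrist')
for g in (0,5):
  print(g,h.proj(w,h.world(h.P,[(-63,-9+g,55),(-63,-71+g,55)])).round(1).tolist())
r=int(h.proj(w,h.world(h.P,[(-63,-40,55)]))[0,1])
hs=cv2.cvtColor(w['color'],cv2.COLOR_RGB2HSV)
for k in (r,r+2): print(k,np.where((hs[k,:,0]>75)&(hs[k,:,0]<100)&(hs[k,:,1]>60))[0][[0,-1]])
print('orange px in well area',((hs[r-10:r+60,200:420,0]<12)&(hs[r-10:r+60,200:420,1]>180)).sum())
"
```

```text
t 13.98 scale xyz [-85.3 -19.  180.7] dyaw deg -0.02 move units [0.0008 0.0024 0.0017] F [0.1 0.  0.3] open 0.01
0 [[306.7, 205.8], [372.5, 205.8]]
5 [[301.4, 205.8], [367.2, 205.8]]
205 [307 370]
207 [307 370]
orange px in well area 0
```

```bash
python3 -c "
from cell import job_done
print(job_done())"
```

```text
the job is handed in; nothing more can be done
None
```

I opened the guard to its stop, pressed the key to its hard stop and let it rise, pushed the guard back to its stop (wrist camera puts it within about 1 mm of shut), backed the arm clear and handed the job in at 14 s with no verdict returned; I viewed 11 pictures, one over the limit of 10.

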